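Scan the label of the gel tank behind the tip box

TASK

The barcode label on the front of the gel electrophoresis tank is hidden by the pipette tip box standing before it: slide the tip box along the bench sideways, to whichever side has room, until none of it stands in front of the tank. Then take the barcode scanner from its tray and hold it still for two seconds, level and square-on, pointing at the middle of the label with its window about 8 cm away, without touching the tank. Finally lay the scanner back flat in its tray; the tip box stays upright on the bench, and the beaker, the little bottle and the wash bottle are left where they stand.

Things in the scene. Friction and masses are not known exactly. Their poses are not given: they have to be found in the camera images.
- tank: Gel electrophoresis tank: upright clear box with white inner panels and a green lid, fixed to the bench; 110 mm (own x) by 112 mm (own y) by 150 mm high. Origin: centre of its underside, z up. Its front, with the label, is its -x face, 55 mm from the origin.
- label (a point): Centre of the white barcode label (70 mm wide, 45 mm high, flat) on the tank's front face, 55 mm above the bench and in the middle of the face's width. Axes are the tank's: the label looks along -x, y runs along its width.
- tip_box: Loose pipette tip box with a shut lid: grey lower half, clear upper half; 96 mm (own x) by 112 mm (own y) by 80 mm high, about 0.25 kg, too wide to grip. Origin: centre of its underside. It starts 30 to 60 mm before the tank's front, long side roughly along the tank's width. It is out of the way when its centre is over 95 mm (112 is fully) from the tank's centre line, along the tank's y.
- beaker: Loose glass beaker, 110 mm across, 85 mm high, about 0.3 kg; origin at the centre of its underside. It stands beyond one end of the tip box, some 210 mm along the tank's y from the tank's centre line (either side), and leaves too little room on that side.
- vial: Loose little amber bottle, 36 mm across, 85 mm high, about 0.12 kg; origin at the centre of its underside. It stands beyond the other end of the tip box, also some 210 mm from the tank's centre line.
- scanner: Loose black inline barcode scanner, lying flat in its tray: 170 mm long along its own x. Handle 34 mm wide and 32 mm high from x = -85 to +40 mm; wider head 50 mm wide and 36 mm high from x = 40 to 85 mm, with the window at its +x end. About 0.18 kg, centre of mass near x = +9 mm. Origin: centre of its underside, z up.
- scanner_nose (a point): Centre of the scanner's window, at x = 85 mm, 17 mm above its underside; it reads along the scanner's +x.
- scanner_focus (a point): The point 80 mm straight out from the scanner's window (x = 165 mm, 17 mm above its underside), which belongs on the label's centre. Axes are the scanner's.
- tray: Steel open tray fixed to the bench, 230 mm (own x) by 150 mm (own y), rim 18 mm high, walls and floor 5 mm thick. Origin: centre of its underside; the scanner lies along its x with the window towards its +x.
- wash_bottle: Loose white wash bottle with a blue cap, 66 mm across, 170 mm high, about 0.35 kg; origin at the centre of its underside. It stands beside the tray's -y long side, its centre 145 to 165 mm from the tray's centre line.
Things that resemble listed ones, but are neither listed nor needed, are in the scene too. Leave any brown, orange or purple look-alike of the tip_box alone.

How it is judged (in metres and radians):
On the way, in this order (a step that is already met when the one before it is completed fails the run):
1. tip box slid sideways, centre over 95 mm from the tank's centre line, upright and still, the scanner not yet taken ((y of tip_box in the frame of tank above 0.095 m or y of tip_box in the frame of tank below -0.095 m) and angle between tip_box's own z axis and vertical below 0.15 rad and linear speed of tip_box below 0.02 m/s and distance of scanner from where it was at the start of the episode below 0.02 m), for 0.2 s.
2. held scanner aimed 1.5 s: focus point within 25 mm of the label in depth, 18 mm across and up, axis within 0.2 rad of square-on, slower than 20 mm/s and 0.15 rad/s, the tip box out of the way ((y of tip_box in the frame of tank above 0.095 m or y of tip_box in the frame of tank below -0.095 m) and contact force between the fingers and scanner above 1 N and x of scanner_focus in the frame of label between -0.025 and 0.025 m and y of scanner_focus in the frame of label between -0.018 and 0.018 m and z of scanner_focus in the frame of label between -0.018 and 0.018 m and angle between the x axis of scanner and the x axis of tank, either way round below 0.2 rad and linear speed of scanner below 0.02 m/s and angular speed of scanner below 0.15 rad/s), for 1.5 s.
At the end, for the whole second after the job is handed in: Scanner flat (0.1 rad) and still on the tray floor, within 35 mm of the tray's centre lengthwise and 60 mm across; tip box upright and still, its centre over 95 mm from the tank's centre line; beaker, little bottle and wash bottle within 30 mm of their starts ((y of tip_box in the frame of tank above 0.095 m or y of tip_box in the frame of tank below -0.095 m) and angle between each of tip_box, scanner's own z axis and vertical below 0.1 rad and height (world z) of tip_box below 0.01 m and linear speed of each of tip_box, scanner below 0.01 m/s and z of scanner in the frame of tray between 0.002 and 0.012 m and x of scanner in the frame of tray between -0.035 and 0.035 m and y of scanner in the frame of tray between -0.06 and 0.06 m and distance of each of beaker, vial, wash_bottle from where it was at the start of the episode below 0.03 m); the robot touches nothing.
It fails at once if the tip box is tipped by more than 0.3 rad or lifted by more than 20 mm (angle between tip_box's own z axis and vertical above 0.3 rad or height (world z) of tip_box above 0.02 m).
It fails at once if the beaker, the little bottle or the wash bottle is moved by more than 30 mm or tipped (distance of any of beaker, vial, wash_bottle from where it was at the start of the episode above 0.03 m or angle between any of beaker, vial, wash_bottle's own z axis and vertical above 0.3 rad).
It fails at once if the scanner or the robot presses on the tank with more than 3 N (contact force between any of scanner, the arm, the fingers and tank above 3 N).
It fails at once if the scanner is let go in the air or dropped (more than 30 mm above the tray's floor with nothing holding it) (z of scanner in the frame of tray above 0.035 m and contact force between anything else and scanner below 0.1 N).
It also fails if it takes over 72 s, if anything falls off the work surface, if the arm or the gripper's body presses on something with over 40 N, if the wrist force passes 120 N, or if a joint passes its speed limit or range.

ROBOT

A 6-joint arm with a two-finger parallel gripper is mounted at the origin on the work surface. World frame = base frame: x ahead of the robot, y to its left, z up, the work surface at z = 0. Lengths are in m, angles in degrees, forces in N, time in s.
With the tool pointing down it reaches from about 0.15 to 0.775 m from the base axis. Payload 6.1 kg.
Tool frame: the origin (TCP) lies midway between the tips of the shut fingers; the grasp point (between the pads) lies 19 mm behind it; z points along the fingers, y is the line along which they close (so a half turn about z gives the same grasp; the last joint's range is limited). The gripper opens to 85 mm and grips with 20 to 120 N. Pads are 22 mm wide; open, the fingers measure 114 mm over their backs; the gripper's body (76 mm by 85 mm) begins 54 mm behind the grasp point. The pads swing forward as they close: fully open they stand 13 mm farther back than shut.
Start: joints at [73.109, 7.208, -2.269, 80.523, 0, 90], TCP at [0.153, 0.502, 0.231] pointing down, gripper open.
Joint ranges: [-155.77, 155.77], [-54.66, 111.73], [-72.52, 77.12], [-102.08, 115.82], [-83.92, 84.16], [-180, 180]. Speed limits (degrees/s): [136.94, 136.94, 172.46, 180, 180, 180].

INTERFACE

Orientations are given as [roll, pitch, yaw] about the fixed x, y, z axes, in that order (R = Rz(yaw) Ry(pitch) Rx(roll)).
In Python, from rig import r, cams gives the robot as it stands.
- The arm moves only by the tool jog_arm, never from a script. Its arguments are lists of equal length, an entry for each row: "claw": the closure, from 0 (fully open) to 1 (shut); "xyz": the shift along the tool's x, y, z in m, a list of three; "twist": the turn, a rotation vector about the tool's x, y, z in rad, a list of three. A call has 1 to 10 rows; each row is the pose to reach, as a shift and turn from the pose commanded when the call began, along the tool's axes at that moment; what a row does not reach only later rows make up. A row lasts 1/10 s, in which the tool goes at most 50 mm and 8.59 degrees, less where a joint would pass 70% of its speed; a pose out of reach is approached as far as the arm can. A call with a gripper value outside its range is refused whole. The fingers move at their own pace and stop on an object; "grip_force" is the grip in N (left out, the last holds). Time passes only in rows, so rows that repeat a pose let the fingers close. It gives the time, the measured TCP pose, the force, the opening and the grip force at its end, in the units of the state.
- r.read_state(): the state, without advancing time (a new reading comes with each control period).
- cams.camera(name): name is "side" or "top" or "wrist"; returns a dict with "frame" (400x640x3 uint8, red, green, blue), "z_map" (400x640 float32, m along the optical axis (not along the pixel's ray), 0 where there is no reading), "vertical_fov" (degrees; the focal length in pixels is half the picture's height over the tangent of half this angle, whatever the lens; pixels are square), "cx", "cy" (the principal point, pixels), "world_to_cam" (4x4, takes a point from world to camera coordinates). Camera axes: x right, y up, looking along -z (the intrinsics and any distortion apply to the point x, -y, -z); pixel columns grow to the right and rows downward; lengths in m; the calibration is good to about 2 mm. A picture is of the moment at which its call begins.
- r.hand_in(): hands the job in; it is judged then, once.
The state is a dict: "time_s": time; "qpos": joint angles; "qvel": joint speeds; "effort": joint torques, N m; "tool_pos": TCP position; "ee_rot": TCP orientation; "contact_force": force on the tool from outside, world axes, zero at the start; "moment": the same for the moment, N m; "gripper_width": finger opening in m; "grasp_force": force on a finger pad.
Only numpy, scipy, OpenCV 4.12 (cv2) and the standard library are available. Lean on these libraries where they do the work, as an engineer would, in place of code of your own. Each camera call takes 0.05 s, during which the arm holds its last target. There are 200 camera calls.

## Working session

There is one attempt and no reset: what is moved stays moved. The work goes in short steps, Python scripts to look and compute and a tool call to move; the robot and the scene stay as the last step left them, time stands still between calls to the robot, and variables do not carry over. Pictures are saved under pics/ and viewed, at most 10 in all, crops included, and the job is handed in when it is done.

Besides the shell and the picture viewer there is one more tool, called after "Request:" as name(argument=value, ...), one argument or row to a line, values as JSON. jog_arm: Moves the arm, as the interface text tells. Its arguments: {"type":"object","properties":{"claw":{"type":"array","items":{"type":"number"}},"xyz":{"type":"array","items":{"type":"array","items":{"type":"number"}}},"twist":{"type":"array","items":{"type":"array","items":{"type":"number"}}},"grip_force":{"type":"number"}},"required":["claw","xyz","twist"]}

```bash
mkdir -p pics; ls; cat > h.py <<'E'
import numpy as np, cv2
from rig import r, cams
def shot(n,save=None):
    c=cams.camera(n)
    if save: cv2.imwrite('pics/'+save,c['frame'][:,:,::-1])
    return c
def pts(c):
    f=200/np.tan(np.radians(c['vertical_fov'])/2)
    z=c['z_map']; v,u=np.mgrid[0:400,0:640]
    P=np.stack([(u-c['cx'])/f*z,-(v-c['cy'])/f*z,-z,np.ones_like(z)],-1)
    return (P@np.linalg.inv(c['world_to_cam']).T)[...,:3]
E
python3 - <<'E'
from h import *
for n in ['top','side']:
    c=shot(n,n+'1.png'); np.savez(n+'1.npz',**c)
    print(n,c['vertical_fov'],c['cx'],c['cy'],np.linalg.inv(c['world_to_cam']).round(3).tolist(),{k for k in c})
print(r.read_state())
E
```

```text
pics
top 46.022156661957354 312.3900937039849 198.6035023874331 [[0.023, 0.983, -0.184, 0.421], [-0.999, 0.017, -0.032, -0.021], [-0.028, 0.185, 0.982, 1.082], [0.0, 0.0, 0.0, 1.0]] {'frame', 'cx', 'vertical_fov', 'world_to_cam', 'cy', 'z_map'}
side 43.52124314522994 315.5774957886932 202.66610139815558 [[-0.982, 0.12, -0.145, 0.443], [-0.188, -0.646, 0.739, 0.913], [-0.004, 0.753, 0.657, 0.879], [0.0, 0.0, 0.0, 1.0]] {'frame', 'cx', 'vertical_fov', 'world_to_cam', 'cy', 'z_map'}
{'time_s': 0.1, 'qpos': array([ 7.31080389e+01,  7.23896340e+00, -2.32122587e+00,  8.05224627e+01,
        4.94705568e-04,  9.00013666e+01]), 'qvel': array([-0.02395936, -0.04400212,  0.15758428, -0.00024351, -0.02172984,
        0.1055278 ]), 'effort': array([-1.43217574e-03, -4.36904776e+01,  3.53603911e+01,  1.37469333e-02,
       -1.97152322e-04,  7.43167533e-06]), 'tool_pos': array([0.15244065, 0.50200326, 0.23059095]), 'ee_rot': array([-1.79917348e+02, -4.92733718e-04,  1.63106672e+02]), 'contact_force': array([-0.10956463,  0.93478005, -0.81363566]), 'moment': array([-0.00411804,  0.00506784, -0.00644653]), 'grasp_force': 0.0, 'gripper_width': 0.08584299273780939}
```

View pics/top1.png

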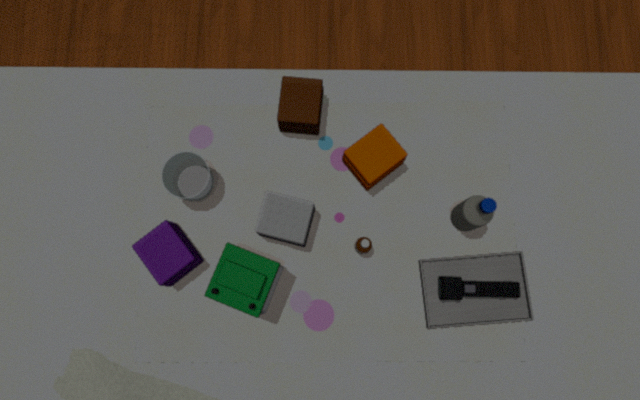

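View pics/side1.png

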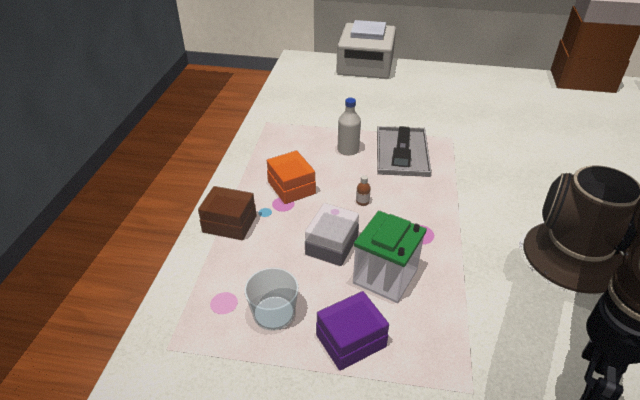

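The top view shows the tank at (243,280), tip box (287,218), beaker (190,180), vial (364,245), tray and scanner (475,290, window to the left), and wash bottle (475,212). The side view agrees. The free side is the vial's.

```bash
python3 - <<'E'
from h import *
for cam in ['top','side']:
    c=dict(np.load(cam+'1.npz')); P=pts(c); hsv=cv2.cvtColor(c['frame'],cv2.COLOR_RGB2HSV); Z=P[...,2]
    x,y=P[...,0],P[...,1]
    ws=(x>0.1)&(x<.75)&(abs(y)<.6)&(c['z_map']>0)
    def rect(n,m):
        m=cv2.morphologyEx(m.astype(np.uint8),cv2.MORPH_OPEN,np.ones((3,3)))
        k,l,s,_=cv2.connectedComponentsWithStats(m)
        for i in range(1,k):
            if s[i,4]<40: continue
            q=P[l==i]; R=cv2.minAreaRect((q[:,:2]*1000).astype(np.float32))
            print(cam,n,s[i,:5],'c',np.round(R[0],0),'sz',np.round(R[1],0),'a',round(R[2],1),'z',np.percentile(q[:,2],[5,50,95]).round(3))
    h,s_,v=hsv[...,0],hsv[...,1],hsv[...,2]
    rect('green top',ws&(h>45)&(h<80)&(s_>120)&(Z>.135)&(Z<.18))
    rect('z80',ws&(Z>.07)&(Z<.09))
    rect('dark scanner',ws&(v<60)&(Z<.06)&(Z>.012)&(y<-.2))
    rect('tray rim',ws&(Z>.013)&(Z<.024)&(y<-.15))
    rect('wash',ws&(Z>.09)&(Z<.25)&(y<-.1))
E
```

```text
top green top [ 216  260   51   39 1195] c [433. 148.] sz [93. 52.] a 69.7 z [0.146 0.149 0.152]
top z80 [ 345  137   62   47 1819] c [ 715. -125.] sz [ 94. 111.] a 38.7 z [0.076 0.079 0.082]
top z80 [161 151  41  40 290] c [677. 313.] sz [ 53. 108.] a 48.0 z [0.071 0.082 0.087]
top z80 [ 255  191   59   53 2176] c [569.  72.] sz [110.  94.] a 76.8 z [0.076 0.079 0.082]
top z80 [ 132  220   63   65 2249] c [487. 330.] sz [110.  95.] a 39.6 z [0.076 0.079 0.083]
top z80 [361 239   9   9  64] c [ 515. -102.] sz [16. 17.] a 45.7 z [0.081 0.084 0.086]
top dark scanner [451 207  18  24 166] c [ 575. -314.] sz [58. 19.] a 28.4 z [0.015 0.036 0.057]
top dark scanner [ 439  276   82   24 1394] c [ 428. -355.] sz [ 49. 172.] a 1.9 z [0.031 0.037 0.042]
top wash [461 195  36  32 859] c [ 584. -331.] sz [65. 57.] a 23.8 z [0.099 0.121 0.17 ]
side green top [372 215  37  33 714] c [436. 147.] sz [88. 56.] a 70.8 z [0.147 0.15  0.152]
side z80 [338 127  21  10 118] c [ 587. -312.] sz [26. 59.] a 90.0 z [0.072 0.08  0.089]
side z80 [275 151  40  33 847] c [ 715. -125.] sz [ 95. 116.] a 37.9 z [0.074 0.08  0.082]
side z80 [361 175   7   8  52] c [ 514. -101.] sz [18. 16.] a 77.8 z [0.073 0.083 0.086]
side z80 [ 305  203   54   42 1407] c [568.  71.] sz [114.  94.] a 77.3 z [0.075 0.08  0.082]
side z80 [354 257  49  25 311] c [452. 199.] sz [  9. 111.] a 72.0 z [0.071 0.08  0.089]
side z80 [244 267  54  29 401] c [667. 271.] sz [108.  64.] a 22.7 z [0.071 0.081 0.086]
side z80 [ 317  291   72   59 2437] c [487. 331.] sz [111.  95.] a 39.6 z [0.075 0.08  0.082]
side z80 [248 295  49  19 255] c [645. 329.] sz [97. 36.] a 19.4 z [0.071 0.081 0.086]
side dark scanner [398 128  11  15 149] c [ 427. -391.] sz [30. 85.] a 2.9 z [0.034 0.037 0.04 ]
side dark scanner [394 147  16  12 154] c [ 427. -297.] sz [43. 60.] a 3.0 z [0.036 0.041 0.044]
side wash [338  98  23  32 490] c [ 587. -326.] sz [52. 63.] a 81.0 z [0.094 0.12  0.169]
```

```bash
python3 - <<'E'
from h import *
for cam in ['top','side']:
    c=dict(np.load(cam+'1.npz')); P=pts(c); hsv=cv2.cvtColor(c['frame'],cv2.COLOR_RGB2HSV)
    h,s,v=[hsv[...,i] for i in range(3)]; Z=P[...,2]
    m=(h>40)&(h<85)&(s>100)&(Z>.1)&(Z<.17)&(P[...,0]<.6)
    q=P[m]; print(cam,np.histogram(q[:,2],bins=np.arange(.1,.165,.005)))
    for lo,hi in [(.1,.17),(.12,.145),(.125,.14)]:
        w=q[(q[:,2]>lo)&(q[:,2]<hi)]
        if len(w)>50: print(lo,hi,len(w),cv2.minAreaRect((w[:,:2]*1000).astype(np.float32)))
    # tray
    m=(Z>.01)&(Z<.03)&(P[...,1]<-.22)&(P[...,0]>.3)&(P[...,0]<.53)&(c['z_map']>0)
    w=P[m]; print('tray',len(w),cv2.minAreaRect((w[:,:2]*1000).astype(np.float32)))
E
```

```text
top (array([   0,    0,    0,    0,    0,   52, 1721,  311,   29,  809,  374,
          0]), array([0.1  , 0.105, 0.11 , 0.115, 0.12 , 0.125, 0.13 , 0.135, 0.14 ,
       0.145, 0.15 , 0.155, 0.16 ]))
0.1 0.17 3296 ((432.4300842285156, 146.7567901611328), (116.63430786132812, 113.70985412597656), 69.86046600341797)
0.12 0.145 2113 ((432.4300842285156, 146.7567901611328), (116.63430786132812, 113.70985412597656), 69.86046600341797)
0.125 0.14 2084 ((432.4300842285156, 146.7567901611328), (116.63430786132812, 113.70985412597656), 69.86046600341797)
tray 961 ((424.29229736328125, -350.871337890625), (150.16004943847656, 231.51560974121094), 6.011700630187988)
side (array([   0,    0,    0,    1,   22,  104, 1034,  207,   42,  455,  271,
          0]), array([0.1  , 0.105, 0.11 , 0.115, 0.12 , 0.125, 0.13 , 0.135, 0.14 ,
       0.145, 0.15 , 0.155, 0.16 ]))
0.1 0.17 2138 ((226.03317260742188, 148.89288330078125), (559.2133178710938, 146.3972930908203), 0.30799779295921326)
0.12 0.145 1409 ((229.7855224609375, 150.97128295898438), (145.73513793945312, 551.079833984375), 89.7275619506836)
0.125 0.14 1345 ((229.7855224609375, 150.97128295898438), (145.73513793945312, 551.079833984375), 89.7275619506836)
tray 810 ((413.97540283203125, -822.6605224609375), (228.48660278320312, 1189.3515625), 0.1357613503932953)
```

```bash
cat >> h.py <<'E'
from scipy.spatial.transform import Rotation as Ro
def goal(x,y,z,psi):
    s=r.read_state(); R=Ro.from_euler('xyz',s['ee_rot'],degrees=True)
    d=R.inv().apply(np.array([x,y,z])-s['tool_pos'])
    t=(R.inv()*Ro.from_euler('xyz',[180,0,psi],degrees=True)).as_rotvec()
    print('xyz',d.round(4),'twist',t.round(4),'t',round(s['time_s'],2),'tcp',s['tool_pos'].round(4),s['ee_rot'].round(1))
TO=np.array([.4325,.147]); TX=np.array([-.9397,.342]); TY=np.array([-.342,-.9397])
def tk(x,y): return TO+x*TX+y*TY
E
python3 -c "
from h import *
p=tk(-.154,-.078);goal(*p,.23,70)"
```

```text
xyz [-0.5291 -0.1888  0.0009] twist [-1.100e-03  1.200e-03  1.625e+00] t 0.1 tcp [0.1524 0.502  0.2306] [-179.9   -0.   163.1]
```

Request:
jog_arm(
  claw=[0.4,0.4,0.4,0.4,0.4,0.4,0.4,0.4,0.4,0.4],
  xyz=[
    [-0.04,-0.014,0],
    [-0.08,-0.028,0],
    [-0.12,-0.042,0],
    [-0.16,-0.056,0],
    [-0.2,-0.07,0],
    [-0.24,-0.084,0],
    [-0.28,-0.098,0],
    [-0.32,-0.112,0],
    [-0.36,-0.127,0],
    [-0.4,-0.142,0],
  ],
  twist=[
    [0,0,0.12],
    [0,0,0.24],
    [0,0,0.36],
    [0,0,0.48],
    [0,0,0.6],
    [0,0,0.72],
    [0,0,0.84],
    [0,0,0.96],
    [0,0,1.08],
    [0,0,1.2],
  ],
)

```text
time_s: 1.1
tool_pos: [0.4951, 0.2489, 0.2309]
ee_rot: [-180.0, 0.0, 94.1]
contact_force: [0.5, 1.6, 0.1]
gripper_width: 0.0509
grasp_force: 0.0
```

```bash
python3 -c "
from h import *
p=tk(-.154,-.078);goal(*p,.23,70)"
```

```text
xyz [-0.0887  0.1028  0.0009] twist [-6.0e-04  3.0e-04  4.2e-01] t 1.1 tcp [0.4951 0.2489 0.2309] [-180.     0.    94.1]
```

Request:
jog_arm(
  claw=[0.4,0.4,0.4,0.4,0.4,0.4],
  xyz=[
    [-0.03,0.034,0],
    [-0.06,0.068,0],
    [-0.089,0.103,0],
    [-0.089,0.103,0],
    [-0.089,0.103,0],
    [-0.089,0.103,0],
  ],
  twist=[
    [0,0,0.14],
    [0,0,0.28],
    [0,0,0.42],
    [0,0,0.42],
    [0,0,0.42],
    [0,0,0.42],
  ],
)

```text
time_s: 1.7
tool_pos: [0.6028, 0.1697, 0.231]
ee_rot: [-179.9, 0.0, 70.4]
contact_force: [-0.7, 1.4, -0.0]
gripper_width: 0.0514
grasp_force: 0.0
```

```bash
python3 -c "
from h import *
c=shot('wrist','w1.png'); P=pts(c)
m=(P[...,2]>.07)&(P[...,2]<.09)&(c['z_map']>0)
k,l,s,_=cv2.connectedComponentsWithStats(m.astype(np.uint8))
for i in range(1,k):
  if s[i,4]>300: print(s[i],cv2.minAreaRect((P[l==i][:,:2]*1000).astype(np.float32)))
p=tk(-.154,-.078);goal(*p,.02,70)"
```

```text
[   76     0   138   138 12646] ((486.4081115722656, 327.6430969238281), (110.3548583984375, 94.06513977050781), 39.80412673950195)
[ 267    0  125  100 2080] ((652.1766967773438, 278.52264404296875), (83.37628173828125, 109.04866027832031), 70.45658111572266)
[ 501  159  113  101 8705] ((835.3489990234375, 44.443687438964844), (94.499755859375, 110.59491729736328), 85.57559204101562)
[ 119  197  118   74 1106] ((464.19891357421875, 177.18292236328125), (66.33866119384766, 137.4665069580078), 33.39112091064453)
[ 272  216   90   92 6888] ((567.9656982421875, 70.32333374023438), (110.38236999511719, 94.0133285522461), 76.61971282958984)
[419 348  36  33 450] ((660.9571533203125, -129.46754455566406), (25.085918426513672, 62.5766487121582), 14.261022567749023)
xyz [-0.0018  0.0021  0.2114] twist [-0.0004  0.0001  0.0067] t 1.75 tcp [0.6026 0.17   0.2314] [-180.     0.    70.4]
```

View pics/w1.png

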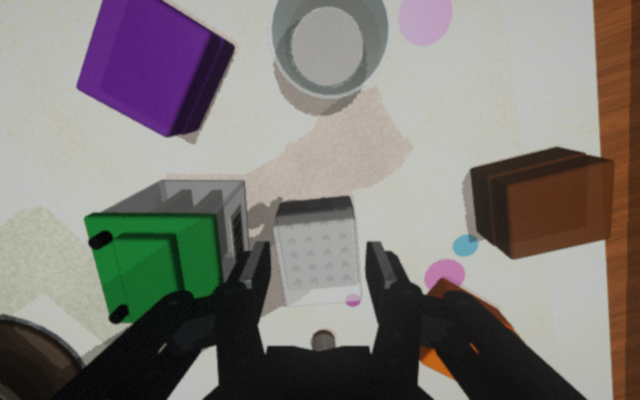

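The wrist view shows the box at (317,250) below the gripper, the beaker at (330,45) and clear bench between them, so I can descend behind the box.

Request:
jog_arm(
  claw=[0.4,0.4,0.4,0.4,0.4,0.4,0.4,0.4],
  xyz=[
    [-0.002,0.001,0.035],
    [-0.002,0.001,0.07],
    [-0.002,0.001,0.105],
    [-0.002,0.001,0.14],
    [-0.002,0.001,0.175],
    [-0.002,0.001,0.2],
    [-0.002,0.001,0.209],
    [-0.002,0.001,0.209],
  ],
  twist=[
    [0,0,0],
    [0,0,0],
    [0,0,0],
    [0,0,0],
    [0,0,0],
    [0,0,0],
    [0,0,0],
    [0,0,0],
  ],
)

```text
time_s: 2.55
tool_pos: [0.6024, 0.1677, 0.0216]
ee_rot: [-179.9, 0.1, 70.4]
contact_force: [0.0, 0.1, 0.1]
gripper_width: 0.0512
grasp_force: 0.0
```

```bash
python3 -c "
from h import *
p=tk(-.154,.047);goal(*p,.02,70)"
```

```text
xyz [-0.1246  0.0006  0.0018] twist [-0.0017  0.0011  0.0067] t 2.55 tcp [0.6024 0.1677 0.0216] [-1.799e+02  1.000e-01  7.040e+01]
```

Request:
jog_arm(
  claw=[0.4,0.4,0.4,0.4,0.4,0.4,0.4,0.4,0.4,0.4],
  xyz=[
    [-0.008,0,0],
    [-0.016,0,0],
    [-0.023,0,0],
    [-0.03,0,0],
    [-0.037,0,0],
    [-0.044,0,0],
    [-0.051,0,0],
    [-0.058,0,0],
    [-0.065,0,0],
    [-0.072,0,0],
  ],
  twist=[
    [0,0,0],
    [0,0,0],
    [0,0,0],
    [0,0,0],
    [0,0,0],
    [0,0,0],
    [0,0,0],
    [0,0,0],
    [0,0,0],
    [0,0,0],
  ],
)

```text
time_s: 3.55
tool_pos: [0.5793, 0.0989, 0.0224]
ee_rot: [180.0, -0.0, 70.3]
contact_force: [0.6, 1.9, 0.7]
gripper_width: 0.0511
grasp_force: 0.0
```

```bash
cat > box.py <<'E'
from h import *
c=shot('side'); P=pts(c)
m=(P[...,2]>.07)&(P[...,2]<.09)&(c['z_map']>0)
k,l,s,_=cv2.connectedComponentsWithStats(m.astype(np.uint8))
for i in range(1,k):
  if s[i,4]>300:
    R=cv2.minAreaRect((P[l==i][:,:2]*1000).astype(np.float32)); d=np.array(R[0])/1000-TO
    print(np.round(R[0]),np.round(R[1]),round(R[2],1),'tank xy',d@TX,d@TY)
E
python3 box.py; python3 -c "
from h import *
p=tk(-.154,.047);goal(*p,.02,70)"
```

```text
[2016. -939.] [ 30. 464.] 0.0 tank xy -1.8595649382324215 0.47937632110595707
[ 716. -124.] [ 94. 119.] 37.1 tank xy -0.3587575228607177 0.157688872882843
[836.  46.] [ 99. 112.] 85.9 tank xy -0.413314877394104 -0.04286813576850894
[535.  28.] [88. 68.] 72.7 tank xy -0.13689600986938472 0.07674652454833986
[417. 182.] [156.  78.] 24.9 tank xy 0.02690733222656251 -0.02756852160491943
[658. 292.] [108. 109.] 26.8 tank xy -0.1618228690246582 -0.21335199200439453
[487. 331.] [110.  96.] 39.7 tank xy 0.01150756085205077 -0.19112588141479497
xyz [-0.0509 -0.0005  0.0023] twist [-0.0001  0.0009  0.0045] t 3.6 tcp [0.5788 0.0979 0.0223] [-1.80e+02  1.00e-01  7.03e+01]
```

Request:
jog_arm(
  claw=[0.4,0.4,0.4,0.4,0.4,0.4,0.4,0.4,0.4,0.4],
  xyz=[
    [-0.007,0,0],
    [-0.014,0,0],
    [-0.021,0,0],
    [-0.028,0,0],
    [-0.034,0,0],
    [-0.04,0,0],
    [-0.045,0,0],
    [-0.048,0,0],
    [-0.048,0,0],
    [-0.048,0,0],
  ],
  twist=[
    [0,0,0],
    [0,0,0],
    [0,0,0],
    [0,0,0],
    [0,0,0],
    [0,0,0],
    [0,0,0],
    [0,0,0],
    [0,0,0],
    [0,0,0],
  ],
)

```text
time_s: 4.6
tool_pos: [0.563, 0.0538, 0.0221]
ee_rot: [-180.0, 0.0, 70.3]
contact_force: [0.6, -0.1, 0.3]
gripper_width: 0.0511
grasp_force: 0.0
```

Request:
jog_arm(
  claw=[0.4,0.4,0.4,0.4,0.4,0.4,0.4,0.4,0.4],
  xyz=[
    [0.01,0,0],
    [0.03,0,0],
    [0.03,0,-0.04],
    [0.03,0,-0.08],
    [0.03,0,-0.12],
    [0.03,0,-0.16],
    [0.03,0,-0.2],
    [0.03,0,-0.22],
    [0.03,0,-0.22],
  ],
  twist=[
    [0,0,0],
    [0,0,0],
    [0,0,0],
    [0,0,0],
    [0,0,0],
    [0,0,0],
    [0,0,0],
    [0,0,0],
    [0,0,0],
  ],
)

```text
time_s: 5.5
tool_pos: [0.575, 0.0833, 0.246]
ee_rot: [179.7, -0.2, 70.3]
contact_force: [-0.4, 0.1, -0.2]
gripper_width: 0.0517
grasp_force: 0.0
```

```bash
python3 box.py; python3 -c "
from h import *
goal(.428,-.36,.24,92)"
```

```text
[2014. -935.] [455.  25.] 89.8 tank xy -1.856380234729004 0.4761736110351561
[  232. -1398.] [ 44. 897.] 90.0 tank xy -0.33974934883117686 1.5203275609252929
[-164. -882.] [129. 251.] 53.9 tank xy 0.20868458780059818 1.1704957958190918
[ 715. -124.] [ 95. 115.] 39.3 tank xy -0.3583742680633545 0.15794272070846554
[535. -10.] [115.  95.] 70.7 tank xy -0.15044578959960941 0.11224953541717526
[836.  47.] [ 97. 112.] 84.9 tank xy -0.4136453243835449 -0.04365970538635257
[417. 181.] [157.  81.] 24.4 tank xy 0.025968607971191396 -0.02694003087463381
[658. 292.] [108. 111.] 31.6 tank xy -0.1621512656982422 -0.2130552023834229
[486. 331.] [111.  96.] 40.2 tank xy 0.012134319451904282 -0.19086578642883303
xyz [-0.4665  0.0114  0.003 ] twist [ 0.003  -0.0009 -0.3783] t 5.55 tcp [0.5743 0.0831 0.2436] [ 1.798e+02 -1.000e-01  7.030e+01]
```

Request:
jog_arm(
  claw=[0,0,0,0,0,0,0,0,0,0],
  xyz=[
    [-0.047,0.001,0],
    [-0.094,0.002,0],
    [-0.141,0.003,0],
    [-0.188,0.004,0],
    [-0.235,0.005,0],
    [-0.282,0.006,0],
    [-0.329,0.007,0],
    [-0.376,0.009,0],
    [-0.423,0.011,0],
    [-0.466,0.011,0],
  ],
  twist=[
    [0,0,-0.03],
    [0,0,-0.07],
    [0,0,-0.11],
    [0,0,-0.15],
    [0,0,-0.19],
    [0,0,-0.23],
    [0,0,-0.27],
    [0,0,-0.31],
    [0,0,-0.35],
    [0,0,-0.38],
  ],
)

```text
time_s: 6.55
tool_pos: [0.4255, -0.3614, 0.2402]
ee_rot: [-179.9, -0.1, 92.1]
contact_force: [1.0, 0.0, -0.3]
gripper_width: 0.0852
grasp_force: 0.0
```

Request:
jog_arm(
  claw=[0,0,0],
  xyz=[
    [0,0,0],
    [0,0,0],
    [0,0,0],
  ],
  twist=[
    [0,0,0],
    [0,0,0],
    [0,0,0],
  ],
)

```text
time_s: 6.85
tool_pos: [0.4267, -0.3591, 0.2412]
ee_rot: [-179.9, -0.1, 92.1]
contact_force: [-0.1, 1.2, -0.4]
gripper_width: 0.0853
grasp_force: 0.0
```

```bash
python3 - <<'E'
from h import *
c=shot('wrist','w2.png'); P=pts(c); Z=P[...,2]
v=c['frame'].max(-1)
m=(Z>.028)&(Z<.05)&(c['z_map']>0)&(P[...,1]<-.2)&(P[...,0]<.52)&(P[...,0]>.33)
k,l,s,_=cv2.connectedComponentsWithStats(m.astype(np.uint8))
for i in range(1,k):
  if s[i,4]>200:
    q=P[l==i]; print(s[i],cv2.minAreaRect((q[:,:2]*1000).astype(np.float32)),np.percentile(q[:,2],[5,50,95]))
    # mid-line of handle in bins of y
    for y in np.arange(-.44,-.26,.02):
        b=q[abs(q[:,1]-y)<.004]
        if len(b)>5: print(round(y,2),b[:,0].min().round(4),b[:,0].max().round(4),np.median(b[:,2]).round(4))
goal(.428,-.36,.24,92)
E
```

```text
[ 297   90   46  139 4435] ((424.649169921875, -357.6788635253906), (169.91180419921875, 50.14311218261719), 89.8006820678711) [0.03551194 0.03799267 0.04217612]
-0.44 0.4081 0.4408 0.0367
-0.42 0.4092 0.4414 0.037
-0.4 0.4088 0.4418 0.037
-0.38 0.4083 0.442 0.0369
-0.36 0.4079 0.441 0.037
-0.34 0.4087 0.4412 0.038
-0.32 0.4014 0.4478 0.0371
-0.3 0.4 0.4494 0.041
-0.28 0.4 0.45 0.0418
xyz [-0.0012  0.0011  0.0015] twist [-0.0009 -0.0011  0.0024] t 6.9 tcp [ 0.4269 -0.3589  0.2415] [-1.80e+02 -1.00e-01  9.21e+01]
```

View pics/w2.png

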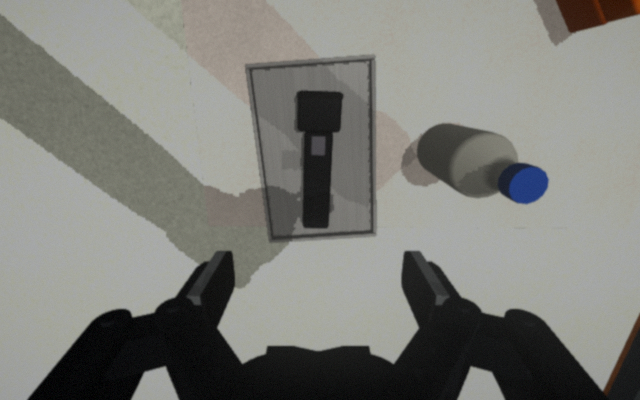

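The wrist view shows the scanner in its tray at (318,160), head up (+y), with the wash bottle well clear at (480,165). The scanner's centre is about (0.425,-0.357), yaw about 90°, and its top z is 0.037–0.042, which matches. I'll descend next.

```bash
python3 -c "
from h import *
goal(.4253,-.349,.008,90.5)"
```

```text
xyz [ 0.0097 -0.001   0.2336] twist [-0.0009 -0.0011  0.0286] t 6.9 tcp [ 0.4269 -0.3589  0.2415] [-1.80e+02 -1.00e-01  9.21e+01]
```

Request:
jog_arm(
  claw=[0,0,0,0,0,0,0,0,0,0],
  xyz=[
    [0.01,-0.001,0.04],
    [0.01,-0.001,0.08],
    [0.01,-0.001,0.12],
    [0.01,-0.001,0.15],
    [0.01,-0.001,0.175],
    [0.01,-0.001,0.195],
    [0.01,-0.001,0.21],
    [0.01,-0.001,0.222],
    [0.01,-0.001,0.232],
    [0.01,-0.001,0.232],
  ],
  twist=[
    [0,0,0.028],
    [0,0,0.028],
    [0,0,0.028],
    [0,0,0.028],
    [0,0,0.028],
    [0,0,0.028],
    [0,0,0.028],
    [0,0,0.028],
    [0,0,0.028],
    [0,0,0.028],
  ],
)

```text
time_s: 7.9
tool_pos: [0.4249, -0.349, 0.0092]
ee_rot: [-179.9, -0.1, 90.5]
contact_force: [0.3, 0.7, -0.6]
gripper_width: 0.0853
grasp_force: 0.0
```

Request:
jog_arm(
  claw=[0,0.3,0.5,0.7,0.8,0.8,0.8,0.8,0.8,0.8],
  xyz=[
    [0,0,0],
    [0,0,0],
    [0,0,0],
    [0,0,0],
    [0,0,0],
    [0,0,0],
    [0,0,0],
    [0,0,0],
    [0,0,0],
    [0,0,0],
  ],
  twist=[
    [0,0,0],
    [0,0,0],
    [0,0,0],
    [0,0,0],
    [0,0,0],
    [0,0,0],
    [0,0,0],
    [0,0,0],
    [0,0,0],
    [0,0,0],
  ],
  grip_force=40,
)

```text
time_s: 8.9
tool_pos: [0.4256, -0.3504, 0.0109]
ee_rot: [179.9, 0.0, 90.5]
contact_force: [0.1, 0.2, 5.4]
gripper_width: 0.0331
grasp_force: 42.2
```

Request:
jog_arm(
  claw=[0.8,0.8,0.8,0.8,0.8,0.8,0.8,0.8,0.8,0.8],
  xyz=[
    [0,0,-0.005],
    [0,0,-0.015],
    [0,0,-0.035],
    [0,0,-0.06],
    [0,0,-0.09],
    [0,0,-0.12],
    [0,0,-0.15],
    [0,0,-0.18],
    [0,0,-0.2],
    [0,0,-0.2],
  ],
  twist=[
    [0,0,0],
    [0,0,0],
    [0,0,0],
    [0,0,0],
    [0,0,0],
    [0,0,0],
    [0,0,0],
    [0,0,0],
    [0,0,0],
    [0,0,0],
  ],
)

```text
time_s: 9.9
tool_pos: [0.4261, -0.3509, 0.2136]
ee_rot: [179.8, 0.2, 90.5]
contact_force: [0.4, -0.4, -2.2]
gripper_width: 0.0331
grasp_force: 41.4
```

```bash
python3 - <<'E'
from h import *
c=shot('side'); P=pts(c); s=r.read_state(); print(s['gripper_width'],s['grasp_force'],s['contact_force'])
t=s['tool_pos']
m=(c['z_map']>0)&(c['frame'].max(-1)<70)&(abs(P[...,0]-t[0])<.03)&(P[...,1]>t[1]-.12)&(P[...,1]<t[1]+.1)&(abs(P[...,2]-t[2]-.01)<.05)
q=P[m]
for y in np.arange(-.45,-.25,.015):
    b=q[abs(q[:,1]-y)<.006]
    if len(b)>3: print(round(y,3),len(b),b.min(0).round(3),b.max(0).round(3))
p=tk(-.220+.008,0); print(p)
goal(*p,.21,160)
E
```

```text
0.033328074959130496 41.33667469024658 [-0.1821608  -0.34215825 -2.94815411]
-0.435 12 [ 0.413 -0.441  0.236] [ 0.438 -0.431  0.242]
-0.42 19 [ 0.412 -0.425  0.238] [ 0.438 -0.414  0.241]
-0.405 27 [ 0.411 -0.411  0.237] [ 0.442 -0.4    0.241]
-0.39 26 [ 0.411 -0.396  0.236] [ 0.441 -0.385  0.241]
-0.375 24 [ 0.41  -0.38   0.237] [ 0.443 -0.369  0.241]
-0.36 33 [ 0.408 -0.366  0.237] [ 0.444 -0.354  0.253]
-0.345 103 [ 0.396 -0.351  0.223] [ 0.455 -0.339  0.271]
-0.33 21 [ 0.403 -0.336  0.235] [ 0.452 -0.325  0.27 ]
-0.315 26 [ 0.404 -0.321  0.24 ] [ 0.45  -0.309  0.245]
-0.3 43 [ 0.403 -0.306  0.241] [ 0.45  -0.294  0.245]
-0.285 32 [ 0.403 -0.291  0.24 ] [ 0.449 -0.279  0.246]
-0.27 104 [ 0.402 -0.276  0.209] [ 0.449 -0.269  0.247]
[0.6317164 0.074496 ]
xyz [0.4232 0.2095 0.0011] twist [ 6.0000e-04  2.3000e-03 -1.2137e+00] t 9.95 tcp [ 0.4256 -0.3504  0.2114] [1.799e+02 1.000e-01 9.050e+01]
```

Request:
jog_arm(
  claw=[0.8,0.8,0.8,0.8,0.8,0.8,0.8,0.8,0.8,0.8],
  xyz=[
    [0.015,0.007,0],
    [0.04,0.02,0],
    [0.075,0.037,0],
    [0.11,0.054,0],
    [0.145,0.072,0],
    [0.18,0.089,0],
    [0.215,0.106,0],
    [0.245,0.121,0],
    [0.27,0.133,0],
    [0.29,0.143,0],
  ],
  twist=[
    [0,0,-0.04],
    [0,0,-0.12],
    [0,0,-0.21],
    [0,0,-0.31],
    [0,0,-0.41],
    [0,0,-0.51],
    [0,0,-0.61],
    [0,0,-0.7],
    [0,0,-0.77],
    [0,0,-0.83],
  ],
)

```text
time_s: 10.95
tool_pos: [0.5653, -0.0561, 0.2081]
ee_rot: [-179.9, -0.2, 138.3]
contact_force: [0.7, 0.3, -2.9]
gripper_width: 0.0331
grasp_force: 41.3
```

```bash
python3 -c "
from h import *
p=tk(-.214,0);goal(*p,.21,160)"
```

```text
xyz [ 0.0354  0.1425 -0.002 ] twist [-0.001  -0.0035 -0.3779] t 10.95 tcp [ 0.5653 -0.0561  0.2081] [-179.9   -0.2  138.3]
```

Request:
jog_arm(
  claw=[0.8,0.8,0.8,0.8,0.8,0.8,0.8,0.8],
  xyz=[
    [0.007,0.03,0],
    [0.014,0.06,0],
    [0.021,0.09,0],
    [0.028,0.12,0],
    [0.033,0.135,0],
    [0.035,0.142,0],
    [0.035,0.142,0],
    [0.035,0.142,0],
  ],
  twist=[
    [0,0,-0.08],
    [0,0,-0.16],
    [0,0,-0.24],
    [0,0,-0.32],
    [0,0,-0.36],
    [0,0,-0.378],
    [0,0,-0.378],
    [0,0,-0.378],
  ],
)

```text
time_s: 11.75
tool_pos: [0.6343, 0.0693, 0.21]
ee_rot: [-180.0, -0.0, 159.6]
contact_force: [0.1, -0.1, -2.2]
gripper_width: 0.0328
grasp_force: 41.2
```

```bash
python3 - <<'E'
from h import *
c=shot('side'); P=pts(c); t=r.read_state()['tool_pos']
d=P[...,:2]-TO; a,b=d@TX,d@TY
m=(c['z_map']>0)&(c['frame'].max(-1)<80)&(P[...,2]>.19)&(P[...,2]<.26)&(a>-.32)&(a<-.1)&(abs(b)<.1)
for x in np.arange(-.31,-.12,.02):
    k=m&(abs(a-x)<.005)
    if k.sum()>3: print(round(x,2),k.sum(),b[k].min().round(3),b[k].max().round(3),P[k][:,2].max().round(3))
print('front',a[m].max())
p=tk(-.214,0);goal(*p,.0435,160)
E
```

```text
-0.29 70 -0.014 0.017 0.238
-0.27 56 -0.015 0.003 0.239
-0.25 34 -0.015 -0.009 0.233
-0.23 11 -0.044 0.022 0.26
-0.21 151 -0.043 0.043 0.26
-0.19 77 -0.016 0.015 0.24
-0.17 118 -0.024 0.024 0.243
-0.15 107 -0.025 0.025 0.242
front -0.1358594348783335
xyz [0.0023 0.0043 0.1667] twist [-0.0006 -0.0003 -0.0072] t 11.8 tcp [0.6343 0.0691 0.2102] [-180.    -0.   159.6]
```

Request:
jog_arm(
  claw=[0.8,0.8,0.8,0.8,0.8,0.8,0.8,0.8,0.8,0.8],
  xyz=[
    [0,0.002,0.02],
    [0,0.002,0.045],
    [0,0.002,0.07],
    [0,0.002,0.095],
    [0,0.002,0.115],
    [0,0.002,0.135],
    [0,0.002,0.15],
    [0,0.002,0.16],
    [0,0.002,0.165],
    [0,0.002,0.166],
  ],
  twist=[
    [0,0,-0.007],
    [0,0,-0.007],
    [0,0,-0.007],
    [0,0,-0.007],
    [0,0,-0.007],
    [0,0,-0.007],
    [0,0,-0.007],
    [0,0,-0.007],
    [0,0,-0.007],
    [0,0,-0.007],
  ],
)

```text
time_s: 12.8
tool_pos: [0.6354, 0.0714, 0.0442]
ee_rot: [-180.0, -0.0, 160.0]
contact_force: [-0.4, -1.2, -2.3]
gripper_width: 0.0332
grasp_force: 41.2
```

```bash
python3 - <<'E'
from h import *
for cam in ['side','top']:
    c=shot(cam,cam+'2.png'); P=pts(c); t=r.read_state()['tool_pos']
    d=P[...,:2]-TO; a,b=d@TX,d@TY
    m=(c['z_map']>0)&(c['frame'].max(-1)<80)&(P[...,2]>.03)&(P[...,2]<.09)&(a>-.32)&(a<-.1)&(abs(b)<.05)
    for x in np.arange(-.31,-.12,.02):
        k=m&(abs(a-x)<.005)
        if k.sum()>3: print(round(x,2),k.sum(),b[k].min().round(3),b[k].max().round(3),P[k][:,2].max().round(3))
    if m.any(): print('front',a[m].max())
p=tk(-.214,0);goal(*p,.0435,160)
E
```

```text
-0.29 61 -0.017 0.013 0.072
-0.27 43 -0.018 -0.006 0.072
-0.25 20 -0.016 -0.012 0.066
-0.23 7 -0.025 0.008 0.071
-0.21 97 -0.031 0.027 0.09
-0.19 68 -0.018 0.017 0.074
-0.17 105 -0.027 0.025 0.078
-0.15 95 -0.026 0.026 0.078
front -0.13600310521538714
-0.31 4 -0.002 0.012 0.071
-0.29 34 0.004 0.018 0.074
-0.27 17 0.013 0.018 0.073
front -0.264086439561128
xyz [0.0029 0.0012 0.0015] twist [0.0004 0.0009 0.0009] t 12.9 tcp [0.6359 0.0717 0.045 ] [1.800e+02 1.000e-01 1.601e+02]
```

View pics/side2.png

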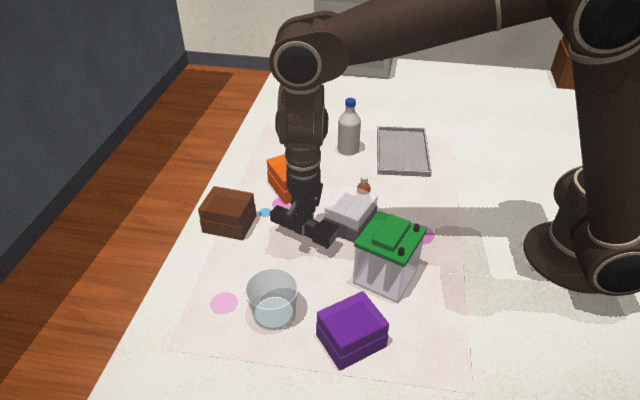

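The side view shows the scanner held level at (310,228), aimed at the tank front (345,240), with the box, vial and beaker clear. I measured the window 81 mm from the face, centred within 1 mm, so I'll hold it there.

Request:
jog_arm(
  claw=[0.8,0.8,0.8,0.8,0.8,0.8,0.8,0.8,0.8,0.8],
  xyz=[
    [0,0,0],
    [0,0,0],
    [0,0,0],
    [0,0,0],
    [0,0,0],
    [0,0,0],
    [0,0,0],
    [0,0,0],
    [0,0,0],
    [0,0,0],
  ],
  twist=[
    [0,0,0],
    [0,0,0],
    [0,0,0],
    [0,0,0],
    [0,0,0],
    [0,0,0],
    [0,0,0],
    [0,0,0],
    [0,0,0],
    [0,0,0],
  ],
)

```text
time_s: 13.9
tool_pos: [0.6356, 0.0719, 0.0443]
ee_rot: [180.0, 0.0, 160.1]
contact_force: [0.6, 0.0, -1.8]
gripper_width: 0.0334
grasp_force: 41.2
```

Request:
jog_arm(
  claw=[0.8,0.8,0.8,0.8,0.8,0.8,0.8,0.8,0.8,0.8],
  xyz=[
    [0,0,0],
    [0,0,0],
    [0,0,0],
    [0,0,0],
    [0,0,0],
    [0,0,0],
    [0,0,0],
    [0,0,0],
    [0,0,0],
    [0,0,0],
  ],
  twist=[
    [0,0,0],
    [0,0,0],
    [0,0,0],
    [0,0,0],
    [0,0,0],
    [0,0,0],
    [0,0,0],
    [0,0,0],
    [0,0,0],
    [0,0,0],
  ],
)

```text
time_s: 14.9
tool_pos: [0.6356, 0.0719, 0.0443]
ee_rot: [-180.0, -0.0, 160.1]
contact_force: [0.3, 0.2, -2.9]
gripper_width: 0.0333
grasp_force: 41.2
```

Request:
jog_arm(
  claw=[0.8,0.8,0.8,0.8,0.8,0.8,0.8,0.8,0.8,0.8],
  xyz=[
    [0,0,0],
    [0,0,0],
    [0,0,0],
    [0,0,0],
    [0,0,0],
    [0,0,0],
    [0,0,0],
    [0,0,0],
    [0,0,0],
    [0,0,0],
  ],
  twist=[
    [0,0,0],
    [0,0,0],
    [0,0,0],
    [0,0,0],
    [0,0,0],
    [0,0,0],
    [0,0,0],
    [0,0,0],
    [0,0,0],
    [0,0,0],
  ],
)

```text
time_s: 15.9
tool_pos: [0.6356, 0.0719, 0.0443]
ee_rot: [-180.0, 0.0, 160.1]
contact_force: [-0.4, -0.3, -2.7]
gripper_width: 0.0336
grasp_force: 41.2
```

Request:
jog_arm(
  claw=[0.8,0.8,0.8,0.8,0.8,0.8,0.8,0.8,0.8,0.8],
  xyz=[
    [0,0,-0.01],
    [0,0,-0.03],
    [0,0,-0.055],
    [0,0,-0.08],
    [0,0,-0.105],
    [0,0,-0.13],
    [0,0,-0.15],
    [0,0,-0.165],
    [0,0,-0.17],
    [0,0,-0.17],
  ],
  twist=[
    [0,0,0],
    [0,0,0],
    [0,0,0],
    [0,0,0],
    [0,0,0],
    [0,0,0],
    [0,0,0],
    [0,0,0],
    [0,0,0],
    [0,0,0],
  ],
)

```text
time_s: 16.9
tool_pos: [0.6359, 0.0719, 0.2154]
ee_rot: [180.0, 0.1, 160.1]
contact_force: [-0.1, 1.1, -3.2]
gripper_width: 0.033
grasp_force: 41.2
```

```bash
python3 -c "
from h import *
goal(.4255,-.3495,.213,92)"
```

```text
xyz [ 0.0542 -0.4679  0.002 ] twist [1.7000e-03 1.0000e-03 1.1881e+00] t 16.9 tcp [0.6359 0.0719 0.2154] [1.800e+02 1.000e-01 1.601e+02]
```

Request:
jog_arm(
  claw=[0.8,0.8,0.8,0.8,0.8,0.8,0.8,0.8,0.8,0.8],
  xyz=[
    [0.002,-0.015,0],
    [0.005,-0.045,0],
    [0.009,-0.08,0],
    [0.013,-0.115,0],
    [0.018,-0.155,0],
    [0.023,-0.195,0],
    [0.027,-0.235,0],
    [0.031,-0.27,0],
    [0.035,-0.3,0],
    [0.038,-0.325,0],
  ],
  twist=[
    [0,0,0.04],
    [0,0,0.11],
    [0,0,0.2],
    [0,0,0.29],
    [0,0,0.39],
    [0,0,0.49],
    [0,0,0.59],
    [0,0,0.68],
    [0,0,0.76],
    [0,0,0.82],
  ],
)

```text
time_s: 17.9
tool_pos: [0.4868, -0.2223, 0.2133]
ee_rot: [-179.9, -0.1, 112.8]
contact_force: [0.2, -0.0, -2.5]
gripper_width: 0.0332
grasp_force: 41.2
```

```bash
python3 -c "
from h import *
goal(.4255,-.3495,.213,92)"
```

```text
xyz [-0.0936 -0.1057  0.0003] twist [-0.0018 -0.0007  0.3624] t 17.9 tcp [ 0.4868 -0.2223  0.2133] [-1.799e+02 -1.000e-01  1.128e+02]
```

Request:
jog_arm(
  claw=[0.8,0.8,0.8,0.8,0.8,0.8,0.8,0.8],
  xyz=[
    [-0.02,-0.022,0],
    [-0.04,-0.045,0],
    [-0.06,-0.068,0],
    [-0.08,-0.09,0],
    [-0.09,-0.101,0],
    [-0.094,-0.106,0],
    [-0.094,-0.106,0],
    [-0.094,-0.106,0],
  ],
  twist=[
    [0,0,0.07],
    [0,0,0.15],
    [0,0,0.23],
    [0,0,0.31],
    [0,0,0.35],
    [0,0,0.362],
    [0,0,0.362],
    [0,0,0.362],
  ],
)

```text
time_s: 18.7
tool_pos: [0.4285, -0.348, 0.2141]
ee_rot: [-180.0, -0.0, 92.4]
contact_force: [-0.7, -0.3, -1.5]
gripper_width: 0.0332
grasp_force: 41.2
```

```bash
python3 -c "
from h import *
goal(.4255,-.3495,.011,92)"
```

```text
xyz [-0.0015 -0.0031  0.2031] twist [-0.0001 -0.0007  0.0072] t 18.7 tcp [ 0.4285 -0.348   0.2141] [-180.    -0.    92.4]
```

Request:
jog_arm(
  claw=[0.8,0.8,0.8,0.8,0.8,0.8,0.8,0.8,0.8,0.8],
  xyz=[
    [-0.001,-0.002,0.02],
    [-0.001,-0.002,0.05],
    [-0.001,-0.002,0.08],
    [-0.001,-0.002,0.11],
    [-0.001,-0.002,0.135],
    [-0.001,-0.002,0.155],
    [-0.001,-0.002,0.17],
    [-0.001,-0.002,0.18],
    [-0.001,-0.002,0.187],
    [-0.001,-0.002,0.191],
  ],
  twist=[
    [0,0,0],
    [0,0,0],
    [0,0,0],
    [0,0,0],
    [0,0,0],
    [0,0,0],
    [0,0,0],
    [0,0,0],
    [0,0,0],
    [0,0,0],
  ],
)

```text
time_s: 19.7
tool_pos: [0.4268, -0.3494, 0.0231]
ee_rot: [180.0, -0.0, 92.4]
contact_force: [-0.1, -0.2, -1.8]
gripper_width: 0.0336
grasp_force: 41.3
```

Request:
jog_arm(
  claw=[0.8,0.8,0.8,0.8,0.8,0.8,0.8,0.8],
  xyz=[
    [0,0,0.002],
    [0,0,0.004],
    [0,0,0.006],
    [0,0,0.008],
    [0,0,0.01],
    [0,0,0.011],
    [0,0,0.012],
    [0,0,0.012],
  ],
  twist=[
    [0,0,0],
    [0,0,0],
    [0,0,0],
    [0,0,0],
    [0,0,0],
    [0,0,0],
    [0,0,0],
    [0,0,0],
  ],
)

```text
time_s: 20.5
tool_pos: [0.4264, -0.3498, 0.0112]
ee_rot: [-180.0, -0.0, 92.3]
contact_force: [-0.6, 0.1, -1.0]
gripper_width: 0.0335
grasp_force: 41.3
```

Request:
jog_arm(
  claw=[0.8,0.8,0.7,0.6,0.5,0.3,0.1,0,0,0],
  xyz=[
    [0,0,0.001],
    [0,0,0.001],
    [0,0,0.001],
    [0,0,0],
    [0,0,0],
    [0,0,0],
    [0,0,0],
    [0,0,0],
    [0,0,0],
    [0,0,0],
  ],
  twist=[
    [0,0,0],
    [0,0,0],
    [0,0,0],
    [0,0,0],
    [0,0,0],
    [0,0,0],
    [0,0,0],
    [0,0,0],
    [0,0,0],
    [0,0,0],
  ],
)

```text
time_s: 21.5
tool_pos: [0.4264, -0.3498, 0.0113]
ee_rot: [-180.0, -0.0, 92.3]
contact_force: [-0.3, -0.4, -0.2]
gripper_width: 0.0852
grasp_force: 0.0
```

Request:
jog_arm(
  claw=[0,0,0,0,0,0,0,0],
  xyz=[
    [0,0,-0.01],
    [0,0,-0.03],
    [0,0,-0.07],
    [0,0,-0.11],
    [0,0,-0.15],
    [0,0,-0.18],
    [0,0,-0.2],
    [0,0,-0.2],
  ],
  twist=[
    [0,0,0],
    [0,0,0],
    [0,0,0],
    [0,0,0],
    [0,0,0],
    [0,0,0],
    [0,0,0],
    [0,0,0],
  ],
)

```text
time_s: 22.3
tool_pos: [0.4276, -0.3508, 0.2155]
ee_rot: [179.7, 0.2, 92.3]
contact_force: [1.0, -0.5, 0.1]
gripper_width: 0.0856
grasp_force: 0.0
```

```bash
python3 box.py | grep -E '^\[(5[0-9]{2}|6[0-9]{2})'; python3 - <<'E'
from h import *
c=shot('wrist','w3.png'); P=pts(c); Z=P[...,2]
m=(Z>.028)&(Z<.05)&(c['z_map']>0)&(P[...,1]<-.2)&(P[...,0]<.52)&(P[...,0]>.33)
k,l,s,_=cv2.connectedComponentsWithStats(m.astype(np.uint8))
for i in range(1,k):
  if s[i,4]>200:
    q=P[l==i]; print(cv2.minAreaRect((q[:,:2]*1000).astype(np.float32)),np.percentile(q[:,2],[5,50,95]))
print(r.read_state()['contact_force'])
E
```

```text
[535.  -9.] [113.  96.] 69.4 tank xy -0.149979897744751 0.11183979830551145
[657. 292.] [109. 110.] 22.6 tank xy -0.1616049310913086 -0.21352195920410155
((426.60369873046875, -356.8918151855469), (51.19318771362305, 168.60743713378906), 2.3267369270324707) [0.03544074 0.03796134 0.04215549]
[-0.57049395  0.0492143   0.18167724]
```

View pics/w3.png

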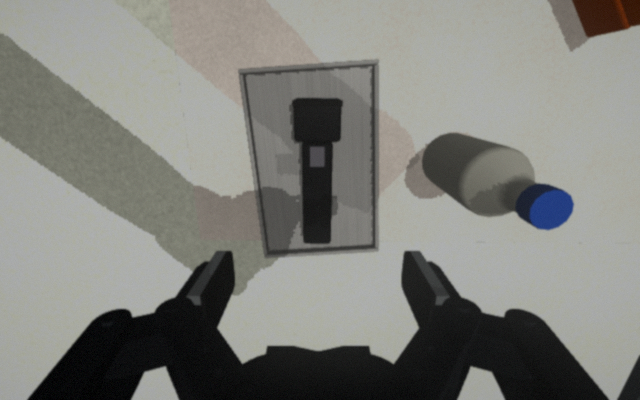

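The scanner lies flat in the tray at (317,170) with the same heights as at the start, the wash bottle is unmoved, and the gripper is clear.

```bash
python3 -c "
from rig import r
print(r.hand_in())"
```

```text
the job is handed in; nothing more can be done
None
```

The job is handed in, with no verdict returned: the tip box now stands 112 mm to the vial's side of the tank's centre line, the scanner was held about 81 mm from the label for 3 s and laid back flat in its tray, and I saw no sign that the beaker, little bottle or wash bottle had moved.

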